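Loosen the odd-handed wing nut, plug in the block and close the clamp bar

ROBOT

A 7-joint arm with a two-finger parallel gripper is mounted at the origin on a cart in front of the work surface, level with it; the furniture and walls round the work are solid. World frame = base frame: x ahead of the robot, y to its left, z up, the work surface at z = 0. Lengths are in mm, angles in rad, forces in N, time in s.
With the tool pointing down it reaches from about 425 to 950 mm from the base axis. Payload 4.7 kg.
Tool frame: the origin (TCP) lies midway between the tips of the shut fingers; the grasp point (between the pads) lies 19 mm behind it; z points along the fingers, x is the direction in which the jaws open and shut, and the axes are right-handed (so a half turn about z gives the same grasp; the last joint's range is limited). The gripper opens to 85 mm and grips with 20 to 120 N. Pads are 22 mm wide; open, the fingers measure 114 mm over their backs; the gripper's body (76 mm by 85 mm) begins 54 mm behind the grasp point. The pads swing forward as they close: fully open they stand 13 mm farther back than shut.
Start: joints at [1.128, 0.469, -0.049, 1.532, 0.024, 1.141, -0.082], TCP at [271.461, -618.03, 200.235] pointing down, gripper open.
Joint ranges: [-2.59, 2.59], [-0.33, 1.99], [-1.39, 1.29], [0.1, 2.45], [-1.04, 4.18], [0.21, 1.99], [-2.66, 2.66]. Speed limits (rad/s): [2.57, 2.57, 3.14, 3.14, 3.14, 3.14, 3.14].

INTERFACE

Orientations are given as a rotation vector (axis times angle).
In Python, from station import manip gives the robot as it stands. Calls block until the motion is done:
- manip.reach(position, orientation): joint-space move of the TCP to a pose.
- manip.line_to(position, velocity=150, orientation=None): straight line of the TCP; orientation=None keeps the orientation; velocity is the mean speed in mm/s.
- manip.set_joints(angles): joint-space move.
- manip.open() and manip.clamp(): open the fingers fully, or close them until they stop; the grip force is fixed at half the most.
- manip.hold(seconds).
- manip.ik(position, orientation): joint angles nearest the present ones, or None.
- manip.snapshot(name): name is "scene" or "top" or "wrist"; returns (picture, depth): 480x640x3 uint8, red, green, blue; 480x640 float32, mm along the optical axis (not along the pixel's ray), 0 where there is no reading.
- manip.camera_info(name): a dict with "K" (3x3 intrinsics, pixels), "rvec" (rotation vector, rad) and "tvec" (3), from world to camera coordinates, as OpenCV has them; the wrist camera has in their place "hand_eye" (4x4, takes a point from camera to tool coordinates, whose origin is the TCP and whose axes are the tool frame's). Camera axes: x right, y down, z forward; pixel columns grow to the right and rows downward; lengths in mm; the calibration is good to about 2 mm. A picture is of the moment at which its call begins: read the wrist's pose just before it. camera_info takes no time and is no camera call.
A pose or a line that the arm cannot do raises manip.Unreachable and nothing moves.
- manip.hand_in(): hands the job in, once; it reports no verdict.
Trained networks look in the newest picture that a camera, given by its name, has taken for a name from the list of things; names that differ only in an ending like _2 or _b are one class to them, and where a whole thing is asked for, a point or a joint stands for the part that bears it (a point fixed in the world has none). Each returns a list of dicts, best first, with "score" (0 to 1); they miss things now and then, are a little off and sometimes report something else, mostly with a low value. They report only what shows in the picture. A call takes as long as a camera call.
- manip.spot_in(camera, target): "position" ([x, y, z] in mm, in world coordinates, good to about 4 mm: the middle of the surface that is visible of it).
- manip.outline_of(camera, target): "region" (480x640 bool, what is visible of it).
Readings, each from a call of its own:
- manip.read_time_s(): time.
- manip.read_joints(): joint angles.
- manip.read_joint_vel(): joint speeds.
- manip.read_joint_torque(): joint torques, N m.
- manip.read_tool_pos(): TCP position.
- manip.read_tcp_rot(): TCP orientation.
- manip.read_force(): force on the tool from outside, world axes, zero at the start.
- manip.read_moment(): the same for the moment, N m.
- manip.read_opening(): finger opening in mm.
Only numpy, scipy, OpenCV 4.12 (cv2) and the standard library are available. Lean on these libraries where they do the work, as an engineer would, in place of code of your own. Each camera call takes 0.05 s, during which the arm holds its last target.

TASK

On the sloping socket stand a steel clamp bar is held shut across the socket by a wing nut whose thread may be left- or right-handed: find by trying both ways and feeling which way it loosens, and loosen it by at least a sixth of a turn. Swing the bar well clear of the socket, plug the block plug from the bench fully home in the socket, then swing the bar back over the plug until it meets its stop. Leave the nut loose and let go of everything; do not shift or knock over the pot, the carton or the roll of tape.

Things in the scene. Friction and masses are not known exactly. Their poses are not given: they have to be found in the camera images.
- socket (a point): Centre of the socket's mouth, 66 mm above the bench, on the panel (130 x 200 mm) of the fixed grey stand, which slopes 30 degrees down to the left (roughly +y). z: out of the panel along its normal (the plug goes in along -z); x: up the slope; y: along the panel, away from the robot. The hole is 31 mm (x) by 43 mm (y), 26 mm deep, with a 3 mm chamfer.
- pivot (a point): Point on the axis of the clamp bar and nut, 41 mm out from the panel on a 24 mm post, 100 mm from the socket along the socket's +y. Axes as the socket's. The steel bar (20 mm wide, 10 mm thick, 43 to 53 mm out from the panel, 167 mm long) and the nut both turn about this z axis.
- bar_handle (a point): Middle of the round black handle on the free end of the clamp bar, 140 mm from the pivot axis: a peg 36 mm high and 14 to 18 mm thick along the panel's normal, from 53 to 89 mm out from the panel; this point is 71 mm out. Moves with the bar.
- bar (a joint): Angle of the clamp bar, rad. 0: shut, along the socket's -y from the pivot, across the socket, at its stop. It opens down the slope, to the left, clockwise seen facing the panel, to 1.6. It is locked until the nut has been turned about 0.75 rad from tight; then it swings with light friction (about 1 N at the handle) and stays where it is left.
- nut_wing (a point): Centre of the grip blade of the steel wing nut, on the pivot axis: 64 mm long (its x axis), 12 mm thick (y), 22 mm high along the panel's normal (z), 62 to 84 mm out from the panel when tight. Below it a hub 30 mm across, 8 mm high, then the bar. It does not rise or fall as it turns.
- nut (a joint): Angle of the wing nut, rad, positive counter-clockwise seen facing the panel. About 0 at the start (tight), the blade along the bar. The thread's hand changes from start to start and cannot be seen: one way the nut stops hard within about 0.1 rad, the other way it turns against a light friction (0.1 N m) up to 1.6 rad. It stays where it is left.
- plug_mid (a point): Centre of the loose block plug, half-way up its 62 mm. It stands on the bench, z axis up: above, a grey head 36 mm (x) by 48 mm (y), 38 mm high; below, a black plug part 28 (x) by 40 mm (y), 24 mm long, smaller at the tip. Its x goes along the socket's x, either way round. Fully home the head rests on the panel, this point 7 mm out from the mouth; the head's top then clears the bar by 5 mm.
- pot: White plastic pot, 73 x 69 x 69 mm, beyond the stand; a bystander, leave alone. Origin at the centre of its underside.
- carton: Small brown carton, 61 x 85 x 51 mm, to the right of the stand; a bystander. Origin at the centre of its underside.
- tape: Roll of black tape, 62 mm across, 19 mm high, lying flat near the front edge of the bench, right of the stand; a bystander. Origin at the centre of its underside.

How it is judged:
By the outcome, as a careful person would: the job done as asked, in the order asked, and still so for the second after the job is handed in, with the robot touching nothing.
It also fails if it takes over 72 s, if anything falls off the work surface, if the arm or the gripper's body presses on something with over 40 N, if the wrist force passes 120 N, or if a joint passes its speed limit or range.

## Working session

There is one attempt and no reset: what is moved stays moved. The work goes in short steps, each a Python script; the robot and the scene stay as the last script left them, time stands still between calls to the robot, and variables do not carry over. Pictures are saved under pics/ and viewed, and the job is handed in when it is done.

```bash
ls; mkdir -p pics
python3 - <<'E'
from station import manip
import cv2,numpy as np
for c in ["scene","top"]:
    p,d=manip.snapshot(c); cv2.imwrite(f"pics/{c}0.png",p[:,:,::-1])
    np.save(f"{c}_d.npy",d)
    i=manip.camera_info(c); print(c,i)
    for t in ["bar_handle","nut_wing","plug_mid","pot","carton","tape","bar"]:
        print(t,[(np.round(r["position"],1),round(r["score"],2)) for r in manip.spot_in(c,t)][:3])
print(manip.camera_info("wrist"),manip.read_time_s(),manip.read_tcp_rot())
E
```

```text
pics
scene {'K': array([[488.88950303,   0.        , 319.9426688 ],
       [  0.        , 488.88950303, 242.14128437],
       [  0.        ,   0.        ,   1.        ]]), 'rvec': array([ 0.94814219, -2.37473558,  1.16996228]), 'tvec': array([492.95773713, 317.47555877, 780.0721931 ])}
bar_handle [(array([538.9, 240.3, 114.9]), 0.6), (array([544.7, 226. ,  73.6]), 0.53)]
nut_wing [(array([622.6, 252.1, 135. ]), 0.84)]
plug_mid [(array([ 451.2, -153.9,   51.9]), 0.87)]
pot [(array([727.4, 321.7,  64. ]), 0.93), (array([475.6, -10.8,  18.6]), 0.18)]
carton [(array([560.9,   7. ,  47.5]), 0.83)]
tape [(array([478.1,  -5.6,  18.4]), 0.74)]
bar [(array([540.3, 240.8, 112. ]), 0.95)]
top {'K': array([[624.21296244,   0.        , 312.83146795],
       [  0.        , 624.21296244, 242.67806322],
       [  0.        ,   0.        ,   1.        ]]), 'rvec': array([ 2.17612138, -2.1566393 ,  0.09683215]), 'tvec': array([  62.23788142,  616.05544555, 1298.74498842])}
bar_handle [(array([540.7, 236.3, 114.6]), 0.61)]
nut_wing [(array([625.7, 243.7, 134.1]), 0.79)]
plug_mid [(array([ 449.9, -163.5,   61.2]), 0.62), (array([625.7, 246.7, 138.7]), 0.18)]
pot [(array([738.3, 308.5,  65.4]), 0.81)]
carton [(array([576.3,  -1.6,  49. ]), 0.84)]
tape [(array([478.3, -17.4,  18.4]), 0.73)]
bar []
{'K': array([[361.09038723,   0.        , 319.00295567],
       [  0.        , 361.09038723, 241.60328347],
       [  0.        ,   0.        ,   1.        ]]), 'hand_eye': array([[ 9.99999774e-01, -2.86775142e-04, -6.08884576e-04,
        -9.28007813e-01],
       [ 4.40379219e-04,  9.62936632e-01,  2.69727360e-01,
        -6.88306422e+01],
       [ 5.08966161e-04, -2.69727567e-01,  9.62936540e-01,
        -1.74130067e+02],
       [ 0.00000000e+00,  0.00000000e+00,  0.00000000e+00,
         1.00000000e+00]])} 0.8 [ 2.63037855e+00 -1.71771606e+00  2.23155139e-04]
```

View pics/scene0.png

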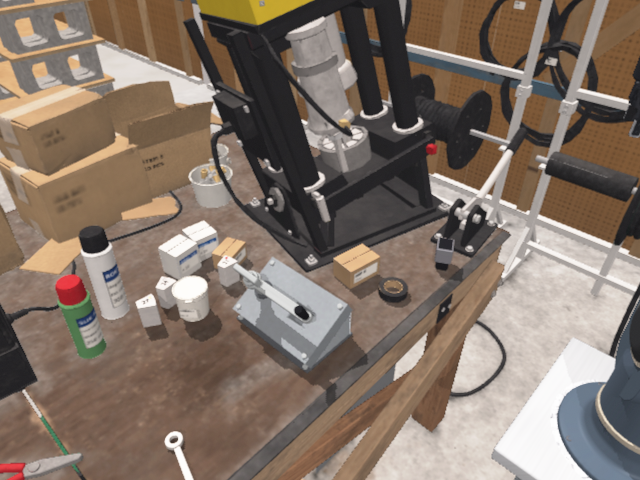

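View pics/top0.png

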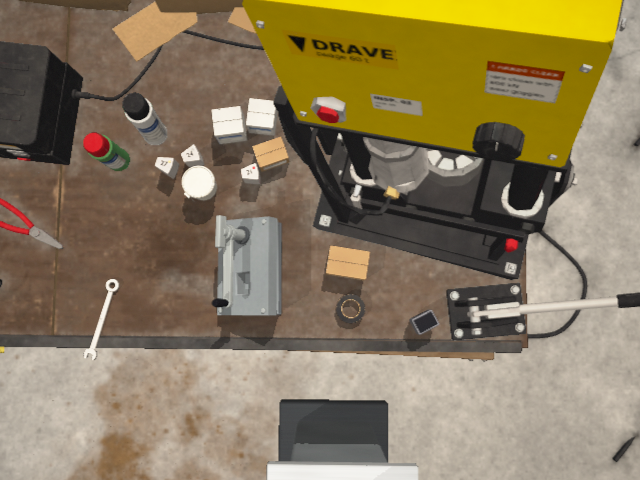

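```bash
cat > h.py <<'E'
import numpy as np,cv2
from scipy.spatial.transform import Rotation as R
def cloud(d,info,T=None):
    K=info["K"]; v,u=np.mgrid[0:480,0:640]
    P=np.stack([(u-K[0,2])/K[0,0]*d,(v-K[1,2])/K[1,1]*d,d],-1).reshape(-1,3)
    if T is None:
        Rm=cv2.Rodrigues(info["rvec"])[0]; W=(P-info["tvec"])@Rm
    else: W=P@T[:3,:3].T+T[:3,3]
    W[d.reshape(-1)<=0]=np.nan
    return W.reshape(480,640,3)
E
python3 - <<'E'
from station import manip
from h import *
for c in ["scene","top"]:
    d=np.load(f"{c}_d.npy"); W=cloud(d,manip.camera_info(c)).reshape(-1,3)
    m=(abs(W[:,0]-580)<130)&(abs(W[:,1]-200)<110)&(W[:,2]>15)&(W[:,2]<140)
    P=W[m]
    # ransac plane
    rng=np.random.default_rng(0); best=None
    for _ in range(500):
        a,b,e=P[rng.choice(len(P),3,False)]; n=np.cross(b-a,e-a); L=np.linalg.norm(n)
        if L<1e-3: continue
        n/=L; n*=np.sign(n[2]); 
        if not .8<n[2]<.93: continue
        k=(abs((P-a)@n)<2).sum()
        if best is None or k>best[0]: best=(k,n,a)
    _,n,a=best; I=P[abs((P-a)@n)<2.5]
    cen=I.mean(0); n=np.linalg.svd(I-cen,full_matrices=False)[2][2]; n*=np.sign(n[2])
    print(c,len(I),n,np.degrees(np.arccos(n[2])),cen, np.degrees(np.arctan2(n[1],n[0])))
    yaw=np.arctan2(n[1],n[0])
    # min area rect in panel plane
    x=np.array([0,0,1])-n*n[2]; x/=np.linalg.norm(x); y=np.cross(n,x)
    q=np.stack([(I-cen)@x,(I-cen)@y],-1).astype(np.float32)
    r=cv2.minAreaRect(q); print(r)
    ctr=cen+r[0][0]*x+r[0][1]*y; print("panel centre",ctr,"x",x,"y",y)
    print("pct",np.percentile(q,[.2,99.8],axis=0))
    Q=np.stack([(P-ctr)@x,(P-ctr)@y,(P-ctr)@n],-1)
    np.save(c+"_Q.npy",Q)
    # bar top: 50..55 out ; nut top 84; handle 80..92
    for lo,hi in [(-30,-15),(48,58),(60,82),(82,92)]:
        s=Q[(Q[:,2]>lo)&(Q[:,2]<hi)&(abs(Q[:,0])<90)&(abs(Q[:,1])<130)]; print(lo,hi,len(s),s.mean(0),np.percentile(s,[2,98],axis=0).round(1).tolist())
E
```

```text
scene 4819 [-0.0061342   0.49988879  0.86606788] 29.995132750657856 [551.87671804 214.44141318  67.09786241] 90.70304811922941
((1.4480743408203125, 11.499855041503906), (204.72755432128906, 130.1398162841797), 89.99954986572266)
panel centre [563.39109578 213.3284824   67.82179304] x [ 0.01062682 -0.86600268  0.49992643] y [0.99992472 0.0122702  0.        ]
pct [[-63.40626349 -88.84401288]
 [ 66.09919092 111.74713754]]
-30 -15 337 [ -3.2407234  -79.59867328 -22.87380923] [[-60.8, -100.7, -29.4], [60.9, -12.3, -15.2]]
48 58 606 [-0.78397263 -7.72173323 52.9786133 ] [[-12.5, -82.8, 49.9], [10.2, 59.7, 55.9]]
60 82 197 [-1.70870722 19.27334643 70.44609806] [[-13.1, -83.3, 60.4], [12.6, 87.4, 81.9]]
82 92 73 [-3.43201993 39.91020124 83.4800137 ] [[-8.0, -82.0, 82.1], [0.7, 93.3, 86.6]]
top 2600 [-0.00666492  0.4958801   0.86836542] 29.730757195831547 [556.49581353 199.2834244   73.75686738] 90.77004203998186
((-14.903396606445312, 6.494331359863281), (136.50942993164062, 198.5535125732422), 0.09466388076543808)
panel centre [562.81563157 212.31112955  66.36590204] x [ 0.01167028 -0.868287    0.49592489] y [0.99990969 0.01343936 0.        ]
pct [[-81.93567166 -92.80233957]
 [ 50.52381131 105.52503107]]
-30 -15 543 [ 39.69928161 -11.29468093 -22.65988136] [[-19.2, -93.5, -29.5], [65.9, 93.0, -15.4]]
48 58 610 [ 1.76628243 -8.88257294 52.58188744] [[-10.7, -80.6, 48.3], [14.0, 72.3, 57.2]]
60 82 331 [ 3.51101528 44.12106218 72.69642436] [[-7.3, -80.6, 60.8], [11.7, 94.5, 81.8]]
82 92 74 [-1.65308221 44.09901463 83.68306972] [[-7.4, -78.7, 82.1], [3.8, 93.9, 87.7]]
```

Run:
```python
from station import manip
import cv2
for c,b in [("scene",(225,225,150,150)),("top",(190,190,130,140))]:
    p,d=manip.snapshot(c); x,y,w,h=b
    cv2.imwrite(f"pics/{c}_z.png",cv2.resize(p[y:y+h,x:x+w,::-1],None,fx=4,fy=4,interpolation=cv2.INTER_CUBIC))
```

```text
(no output)
```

View pics/scene_z.png

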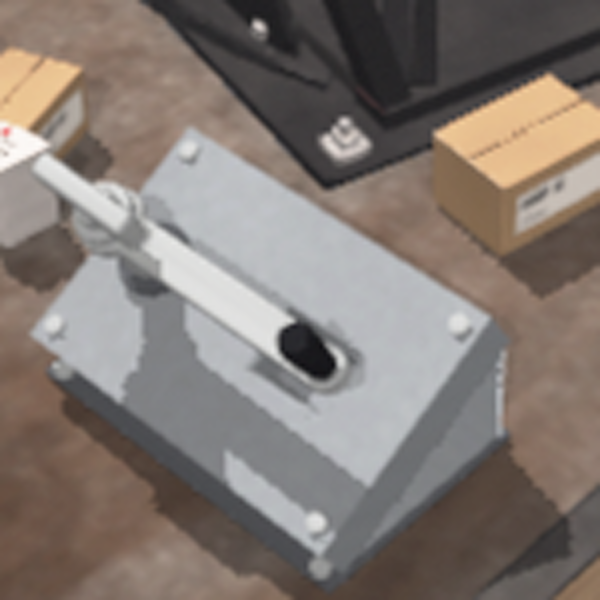

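View pics/top_z.png

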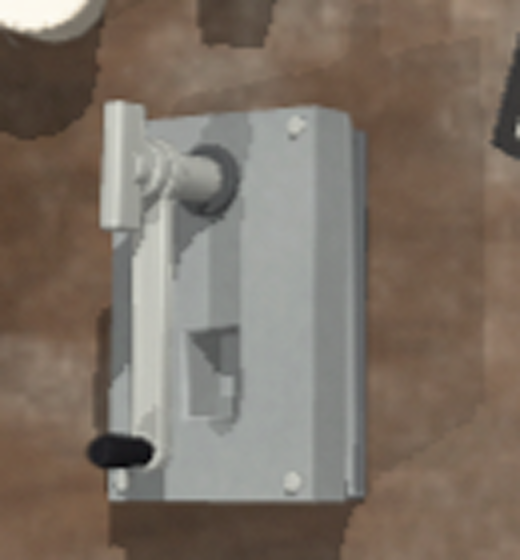

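Run:
```python
from station import manip
from h import *
for c in ["top","scene"]:
    W=cloud(np.load(f"{c}_d.npy"),manip.camera_info(c)).reshape(-1,3)
    print(c)
    for y0 in range(-640,401,80):
        row=[]
        for x0 in range(200,900,50):
            s=W[(abs(W[:,0]-x0-25)<25)&(abs(W[:,1]-y0-40)<40)]
            row.append(int(s[:,2].max()) if len(s) else -999)
        print(y0,row)
W=cloud(np.load("top_d.npy"),manip.camera_info("top")).reshape(-1,3)
s=W[(abs(W[:,0]-450)<80)&(W[:,1]<-120)&(W[:,1]>-300)]
for y0 in range(-280,-110,20): print(y0,[int(np.nanmax(np.r_[-1,s[(abs(s[:,1]-y0)<10)&(abs(s[:,0]-x0)<10)][:,2]])) for x0 in range(380,530,20)])
```

```text
top
-640 [-813, -813, -814, -999, -999, -999, -999, -999, -999, -999, -999, -999, -999, -999]
-560 [-808, -814, -817, -999, -999, 160, 163, -999, -999, -999, -999, -999, -999, -999]
-480 [-811, -811, -817, -999, -999, 134, 129, -999, -999, 193, 224, 215, -999, -999]
-400 [-809, -814, -819, 12, 76, 104, 73, 66, 234, 316, 226, -999, -999, -999]
-320 [-810, -808, -817, 10, 111, 112, 99, 208, 235, 625, 626, 762, -999, -999]
-240 [-815, -811, -816, 11, 67, 98, 23, 29, 195, 818, 844, 832, -999, -999]
-160 [-810, -809, -816, 10, 68, 66, 5, 13, 139, 796, 837, 831, -999, -999]
-80 [-815, -811, -815, 14, 20, 25, 55, 57, 345, 586, 817, 813, 14, -999]
0 [-813, -811, -815, 10, 11, 26, 54, 58, 370, 444, 773, 796, 231, 0]
80 [-812, -811, -814, 12, 11, 103, 100, 101, 102, 101, 611, 775, 200, 69]
160 [-809, -814, -814, 10, 9, 129, 123, 121, 129, 99, 60, 61, 75, 75]
240 [-812, -814, -812, 10, 12, 151, 113, 141, 144, 144, 74, 73, 75, 79]
320 [-809, -810, -810, 10, 10, 7, 7, 7, 7, 7, 73, 72, 193, 200]
400 [-813, -812, -808, 10, 10, 8, 8, 8, 11, 6, 7, 174, 199, 202]
scene
-640 [273, 391, 405, -808, -807,
[... 622 characters left out ...]
23, 54, 56, 370, 444, 553, 534, 543, 536]
80 [-999, -999, -999, 8, 9, 102, 101, 101, 101, 100, 555, 554, 545, 347]
160 [-999, -999, -999, 8, 9, 125, 119, 119, 130, 101, 57, 59, 74, 74]
240 [-999, -999, -999, 8, 8, 148, 114, 142, 144, 143, 72, 72, 74, 76]
320 [-999, -999, -999, 8, 8, 4, 5, 5, 5, 5, 72, 71, 192, 198]
400 [-999, -999, -999, 8, 8, 4, 6, 4, 5, 4, 5, 173, 200, 201]
-280 [5, 10, 21, 111, 110, 110, 112, 18]
-260 [9, 9, 99, 110, 107, 105, 108, 17]
-240 [6, 10, 24, 102, 97, 101, 108, 21]
-220 [7, 11, 18, 16, 16, 21, 19, 17]
-200 [8, 10, 6, 61, 4, 4, 5, 3]
-180 [9, 14, 8, 65, 67, 63, 5, 7]
-160 [6, 10, 60, 67, 66, 62, 7, 4]
-140 [7, 8, 50, 68, 66, 3, 5, 5]
-120 [6, 9, 6, 3, 4, 3, 5, 5]
```

```bash
cat >> h.py <<'E'
def rot(z,x):
    z=np.array(z,float);z/=np.linalg.norm(z); x=np.array(x,float); x-=z*(x@z); x/=np.linalg.norm(x)
    return R.from_matrix(np.stack([x,np.cross(z,x),z],1)).as_rotvec()
def dn(a): # tool down, jaw axis at yaw a (deg)
    a=np.radians(a); return rot([0,0,-1],[np.cos(a),np.sin(a),0])
n=np.array([-.0064,.5,.866]); n/=np.linalg.norm(n)
X=np.array([.0111,-.866,.5]); X-=n*(n@X); X/=np.linalg.norm(X); Y=np.cross(n,X)
S=np.array([525.2,212.4,66.])
def pt(x,y,z): return S+x*X+y*Y+z*n
def tl(a): # tool along -n, jaw axis at angle a deg ccw from panel X about n
    a=np.radians(a); return rot(-n,np.cos(a)*X+np.sin(a)*Y)
E
python3 - <<'E'
from station import manip
from h import *
print(R.from_rotvec(manip.read_tcp_rot()).as_matrix().round(2))
f=lambda p,o:(lambda q:None if q is None else np.round(q,2))(manip.ik(p,o))
for a in range(-180,180,30):
    print(a,"plug",f([450,-160,200],dn(a)),"nut",f(pt(0,100,66),tl(a)),"sock",f(pt(0,0,8),tl(a)),"hnd",f(pt(0,-40,62),tl(a)),"hO",f(pt(-140,100,62),tl(a)))
E
```

```text
[[ 0.4  -0.92  0.  ]
 [-0.92 -0.4  -0.  ]
 [ 0.   -0.   -1.  ]]
-180 plug [-0.7   0.24  1.13  2.03 -0.25  1.02 -2.59] nut [-0.14  0.87 -0.9   1.41  0.93  1.67  0.43] sock [-0.08  0.82 -0.95  1.7   0.91  1.54  0.24] hnd [-0.05  0.83 -1.13  1.71  0.9   1.67  0.15] hO [-0.32  1.06 -0.91  1.23  0.99  1.72  0.33]
-150 plug [ 0.34  0.15 -0.1   1.98  0.02  1.01 -2.38] nut [-0.03  1.01 -1.18  1.4   1.11  1.84  0.86] sock [ 0.02  0.96 -1.18  1.7   1.04  1.7   0.67] hnd [-0.03  0.86 -1.18  1.71  0.93  1.71  0.65] hO [-0.24  1.18 -1.19  1.22  1.2   1.88  0.78]
-120 plug [ 0.41  0.15 -0.18  1.98  0.03  1.01 -1.87] nut [-0.03  1.01 -1.18  1.4   1.11  1.84  1.39] sock [ 0.02  0.96 -1.18  1.7   1.04  1.7   1.19] hnd [-0.03  0.86 -1.18  1.71  0.93  1.71  1.17] hO [-0.24  1.18 -1.19  1.22  1.2   1.88  1.31]
-90 plug [ 0.5   0.16 -0.27  1.97  0.05  1.01 -1.37] nut [-0.03  1.01 -1.18  1.4   1.11  1.84  1.91] sock [ 0.02  0.96 -1.18  1.7   1.04  1.7   1.71] hnd [-0.03  0.86 -1.18  1.71  0.93  1.71  1.69] hO [-0.24  1.18 -1.19  1.22  1.2   1.88  1.83]
-60 plug [ 0.57  0.17 -0.36  1.97  0.07  1.02 -0.86] 
[... 1201 characters left out ...]
 0.18  1.03  1.65] nut [-0.1   0.91 -0.99  1.41  0.98  1.72 -1.17] sock [-0.11  0.8  -0.89  1.71  0.88  1.5  -1.31] hnd [-0.09  0.78 -1.04  1.71  0.85  1.62 -1.38] hO [-0.36  1.02 -0.82  1.23  0.93  1.68 -1.21]
120 plug [ 1.22  0.34 -1.16  1.94  0.36  1.09  2.  ] nut [-0.12  0.89 -0.95  1.41  0.96  1.7  -0.63] sock [-0.03  0.89 -1.07  1.7   0.97  1.61 -0.86] hnd [-0.03  0.87 -1.18  1.71  0.93  1.71 -0.93] hO [-0.29  1.09 -0.98  1.23  1.05  1.76 -0.74]
150 plug [ 1.22  0.34 -1.16  1.94  0.36  1.09  2.52] nut [-0.14  0.87 -0.89  1.41  0.92  1.67 -0.09] sock [-0.07  0.84 -0.97  1.7   0.92  1.55 -0.29] hnd [-0.06  0.82 -1.11  1.71  0.89  1.66 -0.37] hO [-0.31  1.07 -0.93  1.23  1.01  1.73 -0.2 ]
```

```bash
cat >> h.py <<'E'
def wcloud(manip,name):
    T=np.eye(4);T[:3,:3]=R.from_rotvec(manip.read_tcp_rot()).as_matrix();T[:3,3]=manip.read_tool_pos()
    p,d=manip.snapshot("wrist"); i=manip.camera_info("wrist")
    cv2.imwrite(f"pics/{name}.png",p[:,:,::-1]); W=cloud(d,i,T@i["hand_eye"]); np.save(name+"_W.npy",W)
    return p,W
E
python3 - <<'E'
from station import manip
from h import *
p0=manip.read_tool_pos()
manip.line_to([p0[0],p0[1],300],velocity=250)
manip.reach([450,-160,260],dn(0))
p,W=wcloud(manip,"plug1")
print(manip.read_time_s(),[(r["position"],r["score"]) for r in manip.spot_in("wrist","plug_mid")][:2])
s=W.reshape(-1,3); s=s[(abs(s[:,0]-450)<60)&(abs(s[:,1]+165)<55)&(s[:,2]>55)&(s[:,2]<75)]
print(len(s),s.mean(0),np.median(s[:,2])); r=cv2.minAreaRect(s[:,:2].astype(np.float32)); print(r)
manip.reach(pt(0,60,230),tl(180))
p,W=wcloud(manip,"stand1"); print(manip.read_time_s(),manip.read_force())
E
```

```text
3.2917 [([452.9, -159.4, 62.7], 0.97), ([478.7, -9.7, 18.0], 0.19)]
1541 [ 452.53470173 -163.7810492    62.22781812] 62.33903498686891
((452.6814270019531, -164.95147705078125), (36.07315444946289, 48.08530807495117), 27.63187599182129)
5.3083 [ 0.98216738 -0.38316026  0.51670645]
```

View pics/plug1.png

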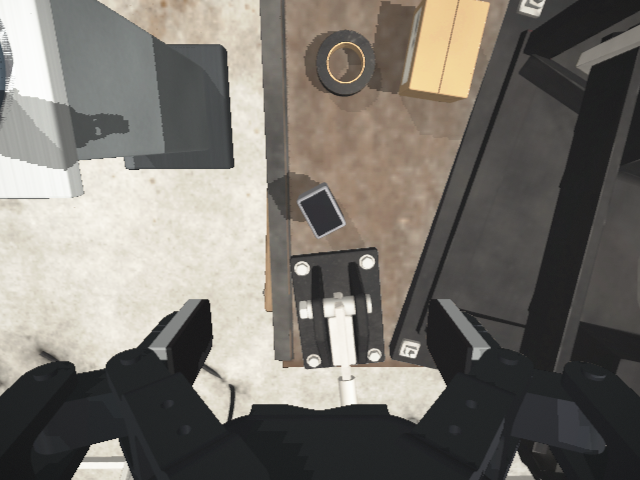

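View pics/stand1.png

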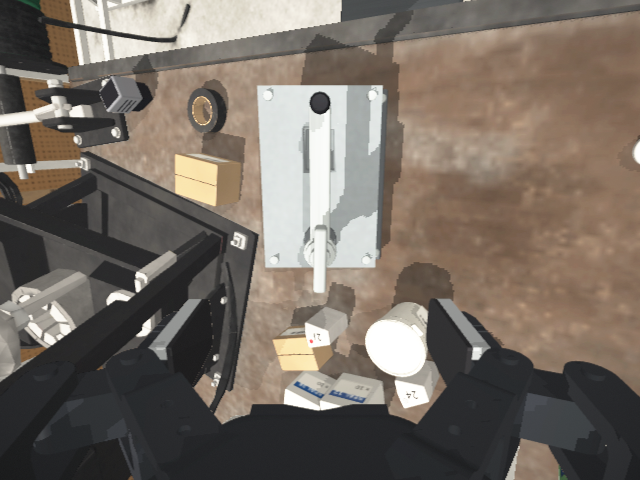

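```bash
python3 - <<'E'
from h import *
W=np.load("stand1_W.npy").reshape(-1,3)
Q=np.stack([(W-S)@X,(W-S)@Y,(W-S)@n],-1)
Q=Q[(abs(Q[:,0])<90)&(Q[:,1]>-90)&(Q[:,1]<160)]
P=Q[abs(Q[:,2])<6]; 
A=np.c_[P[:,:2],np.ones(len(P))]; c=np.linalg.lstsq(A,P[:,2],rcond=None)[0]; print("plane",c,np.std(P[:,2]-A@c))
print("panel rect",cv2.minAreaRect(P[:,:2].astype(np.float32)),np.percentile(P,[.3,99.7],axis=0))
for nm,m in [("bar",(abs(Q[:,2]-53)<3)&(Q[:,1]<60)&(Q[:,1]>-20)&(abs(Q[:,0])<30)),("blade",(abs(Q[:,2]-84)<3)&(Q[:,1]>40)&(abs(Q[:,0])<30)),("handle",(Q[:,2]>80)&(Q[:,1]<0)&(abs(Q[:,0])<30)),("hole",(Q[:,2]<-15)&(Q[:,2]>-30)&(abs(Q[:,0])<25)&(abs(Q[:,1])<30))]:
    s=Q[m]; 
    if len(s): print(nm,len(s),s.mean(0),cv2.minAreaRect(s[:,:2].astype(np.float32)),np.median(s[:,2]))
E
python3 -c "
import cv2;p=cv2.imread('pics/stand1.png');cv2.imwrite('pics/st1z.png',cv2.resize(p[75:295,250:400],None,fx=2.7,fy=2.7,interpolation=2))"
```

```text
plane [-0.00054449 -0.0011386   0.23678498] 0.9086575328885047
panel rect ((-0.24163818359375, 37.36995315551758), (200.7307891845703, 130.30760192871094), 89.81655883789062) [[-64.95205449 -62.75648145  -2.45886144]
 [ 64.41266317 136.29618778   3.7817722 ]]
bar 1764 [-0.13084437 19.13260419 53.10154212] ((0.13190555572509766, 20.269943237304688), (19.684093475341797, 79.44207763671875), 0.24659602344036102) 53.12488194912184
blade 773 [ -0.10578132 100.41395299  83.27755003] ((-0.03492927551269531, 101.66512298583984), (63.55141830444336, 11.89493179321289), 88.63133239746094) 83.27643670174064
handle 369 [ -0.21529911 -37.34728595  88.12452039] ((-0.31504011154174805, -37.61324691772461), (17.069622039794922, 16.381298065185547), 41.56011199951172) 88.78683155455148
hole 234 [ -0.32346537   2.07382036 -25.70826918] ((-0.4775724411010742, 2.400959014892578), (42.7202262878418, 30.4169921875), 89.38484954833984) -25.78000536124293
```

View pics/st1z.png

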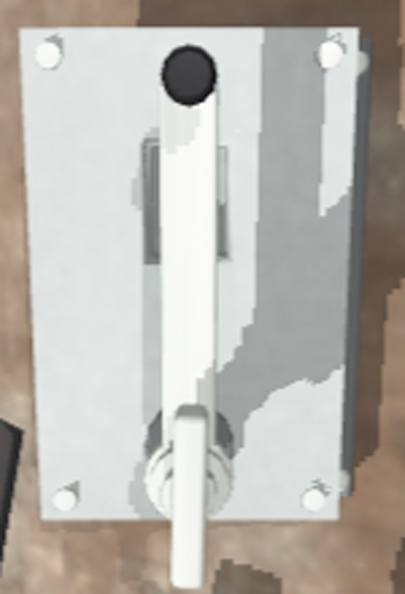

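```bash
cat >> h.py <<'E'
S=S-.25*X+2.2*Y+.1*n
E
python3 - <<'E'
from station import manip
from h import *
manip.reach(pt(0,100,110),tl(180))
manip.line_to(pt(0,100,65.5),velocity=80)
m0=np.array(manip.read_moment());f0=np.array(manip.read_force()); print(f0,m0)
manip.clamp()
F=lambda: (np.array(manip.read_force())-f0,(np.array(manip.read_moment())-m0))
f,m=F(); print("open",manip.read_opening(),f.round(1),m.round(2),"dev",(np.array(manip.read_tool_pos())-pt(0,100,65.5)).round(2),manip.read_time_s())
# ccw about n by a
for sgn in (1,-1):
    out=[]
    for a in (3,6,9,12):
        manip.line_to(pt(0,100,65.5),velocity=100,orientation=tl(180+sgn*a))
        f,m=F(); mm=m@n; q=R.from_rotvec(manip.read_tcp_rot()).as_matrix()[:,0]
        ang=np.degrees(np.arctan2(-q@Y,-q@X)); out.append((sgn*a,round(ang,2),round(mm,2),f.round(1).tolist()))
        if abs(mm)>.8: break
    print(out)
    manip.line_to(pt(0,100,65.5),velocity=100,orientation=tl(180)); f,m=F(); print("back",(m@n).round(2))
print(manip.read_time_s(),manip.read_opening())
E
```

```text
[-1.11568572 -0.22748311  0.44121248] [ 0.4928578  -0.00288513  0.01621096]
open -0.17666266183076754 [ 0.7  0.4 -0.3] [ 0.07 -0.02  0.02] dev [-0.01 -0.    0.01] 7.3583
[(3, np.float64(2.93), np.float64(-0.06), [0.8, 0.7, 0.3]), (6, np.float64(5.9), np.float64(0.01), [0.0, 1.1, -1.0]), (9, np.float64(8.88), np.float64(-0.02), [1.7, -0.7, 0.2]), (12, np.float64(11.87), np.float64(0.01), [1.2, -0.2, -0.6])]
back 0.06
[(-3, np.float64(-2.88), np.float64(0.01), [0.1, 0.3, -1.4]), (-6, np.float64(-5.87), np.float64(0.0), [1.5, 0.3, -0.4]), (-9, np.float64(-8.87), np.float64(-0.0), [1.0, 0.2, -0.5]), (-12, np.float64(-11.87), np.float64(0.01), [0.9, -0.0, -0.4])]
back 0.02
10.075 -0.010576669339625042
```

Run:
```python
from station import manip
from h import *
p,W=wcloud(manip,"nut2")
p,d=manip.snapshot("scene"); cv2.imwrite("pics/sc2.png",cv2.resize(p[150:400,180:420,::-1],None,fx=2.5,fy=2.3))
print(manip.read_tool_pos(),pt(0,100,65.5),manip.read_opening())
```

```text
[626.99785208 246.70835771 122.67565935] [626.96899616 246.72593026 122.68389923] 0.29644733136209944
```

View pics/nut2.png

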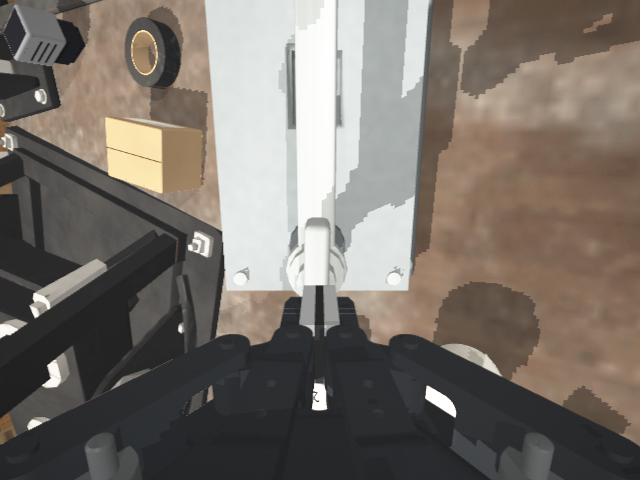

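View pics/sc2.png

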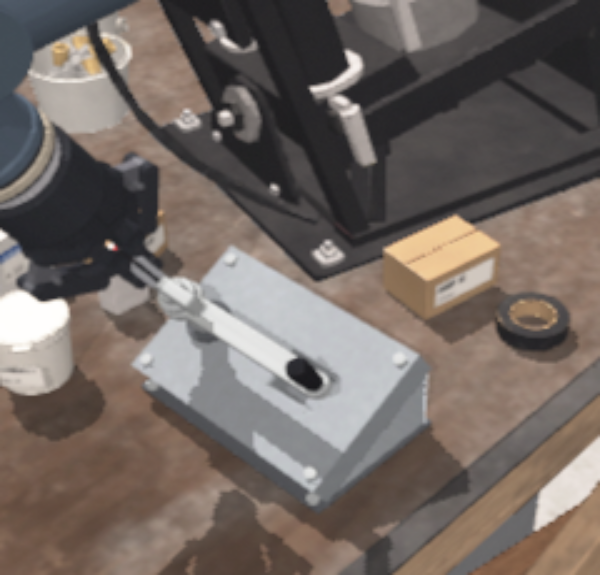

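```bash
python3 - <<'E'
from station import manip
from h import *
i=manip.camera_info("scene")
for q in [pt(0,100,65.5),pt(0,100,84),pt(0,132,84),pt(0,68,84),pt(0,100,104)]:
    uv=cv2.projectPoints(q.reshape(1,3),i["rvec"],i["tvec"],i["K"],None)[0].ravel(); print(q.round(1),uv,(uv-[180,150])*[2.5,2.3])
W=np.load("nut2_W.npy"); Q=np.stack([(W-S)@X,(W-S)@Y,(W-S)@n],-1)
for v in range(210,420,8): print(v,[Q[v,u].round(0).tolist() for u in (311,318,325,340)])
E
python3 -c "
import cv2;p=cv2.imread('pics/nut2.png');cv2.imwrite('pics/nut2z.png',cv2.resize(p[200:350,240:400],None,fx=4,fy=4,interpolation=2))"
```

```text
[627.  246.7 122.7] [248.97445291 277.8543201 ] [172.43613227 294.06493623]
[626.9 256.  138.7] [244.31615007 273.7600742 ] [160.79037518 284.64817066]
[658.8 256.4 138.7] [233.11445237 266.0316706 ] [132.78613092 266.87284239]
[594.9 255.6 138.7] [255.9600992  281.79360096] [189.90024799 303.1252822 ]
[626.7 266.  156. ] [239.09870432 269.17438996] [147.7467608 274.1010969]
210 [[3.0, 67.0, 54.0], [-0.0, 67.0, 54.0], [-4.0, 67.0, 53.0], [-15.0, 77.0, -0.0]]
218 [[3.0, 68.0, 65.0], [-0.0, 68.0, 68.0], [-4.0, 68.0, 66.0], [-15.0, 82.0, 0.0]]
226 [[3.0, 69.0, 82.0], [-0.0, 69.0, 82.0], [-4.0, 69.0, 82.0], [-15.0, 88.0, -1.0]]
234 [[3.0, 72.0, 84.0], [-0.0, 72.0, 83.0], [-4.0, 72.0, 84.0], [-15.0, 92.0, 7.0]]
242 [[3.0, 76.0, 83.0], [-0.0, 76.0, 84.0], [-4.0, 76.0, 83.0], [-15.0, 97.0, 8.0]]
250 [[3.0, 80.0, 83.0], [-0.0, 79.0, 84.0], [-4.0, 79.0, 84.0], [-12.0, 89.0, 51.0]]
258 [[3.0, 83.0, 84.0], [-0.0, 83.0, 84.0], [-4.0, 83.0, 84.0], [-12.0, 93.0, 55.0]]
266 [[3.0, 87.0, 83.0], [-0.0, 87.0, 85.0], [-4.0, 87.0, 84.0], [-12.0, 95.0, 62.0]]
274 [[3.0, 91.0, 85.0], [-0.0, 91.0, 84.0], [
[... 934 characters left out ...]
, 145.0], [-0.0, 103.0, 135.0], [-3.0, 97.0, 143.0], [-6.0, 83.0, 164.0]]
370 [[2.0, 98.0, 145.0], [-0.0, 107.0, 134.0], [-3.0, 100.0, 143.0], [-6.0, 84.0, 166.0]]
378 [[2.0, 102.0, 145.0], [-0.0, 110.0, 134.0], [-3.0, 103.0, 143.0], [-5.0, 83.0, 170.0]]
386 [[2.0, 104.0, 145.0], [0.0, 226.0, -13.0], [-3.0, 106.0, 143.0], [-5.0, 85.0, 170.0]]
394 [[2.0, 107.0, 145.0], [0.0, 233.0, -13.0], [-6.0, 230.0, -10.0], [-6.0, 88.0, 170.0]]
402 [[2.0, 108.0, 148.0], [0.0, 241.0, -13.0], [-6.0, 238.0, -10.0], [-6.0, 91.0, 168.0]]
410 [[1.0, 91.0, 171.0], [-1.0, 90.0, 172.0], [-2.0, 89.0, 173.0], [-5.0, 89.0, 173.0]]
418 [[1.0, 89.0, 176.0], [-1.0, 89.0, 175.0], [-2.0, 90.0, 175.0], [-5.0, 89.0, 176.0]]
```

View pics/nut2z.png

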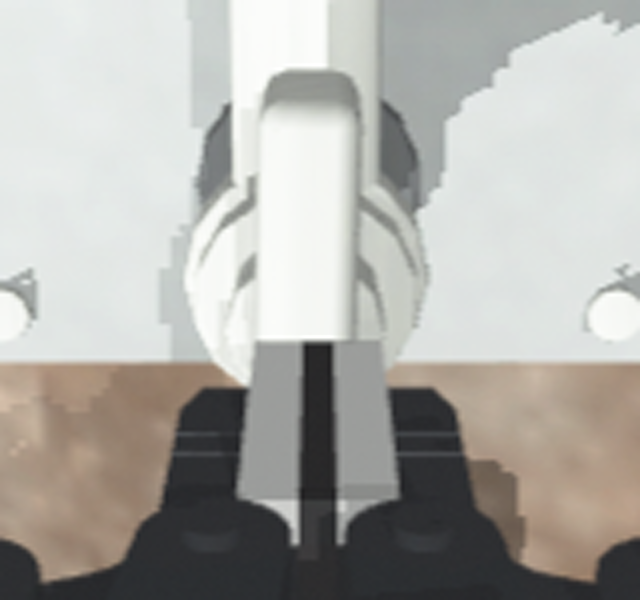

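Run:
```python
from station import manip
from h import *
p,d=manip.snapshot("scene"); cv2.imwrite("pics/sc3.png",cv2.resize(p[220:310,190:290,::-1],None,fx=6,fy=6,interpolation=2))
W=cloud(d,manip.camera_info("scene"));Q=np.stack([(W-S)@X,(W-S)@Y,(W-S)@n],-1)
for k in range(0,20):
    u,v=int(round(250-k*1)),int(round(278-k*.8)); print(u,v,[Q[v,u+j].round(0).tolist() for j in (-4,0,4)])
print(manip.read_time_s(),manip.read_joints())
```

```text
250 278 [[-5.0, 90.0, 85.0], [-1.0, 82.0, 87.0], [3.0, 75.0, 87.0]]
249 277 [[-4.0, 93.0, 85.0], [-0.0, 87.0, 85.0], [4.0, 80.0, 84.0]]
248 276 [[-4.0, 97.0, 85.0], [0.0, 89.0, 86.0], [4.0, 81.0, 86.0]]
247 276 [[-5.0, 100.0, 83.0], [-1.0, 89.0, 88.0], [3.0, 84.0, 84.0]]
246 275 [[-4.0, 102.0, 84.0], [-0.0, 94.0, 86.0], [4.0, 86.0, 86.0]]
245 274 [[-5.0, 92.0, 101.0], [0.0, 98.0, 85.0], [4.0, 91.0, 85.0]]
244 273 [[-5.0, 92.0, 106.0], [1.0, 101.0, 85.0], [5.0, 94.0, 84.0]]
243 272 [[-5.0, 90.0, 112.0], [1.0, 104.0, 85.0], [5.0, 98.0, 83.0]]
242 272 [[-6.0, 90.0, 113.0], [-1.0, 91.0, 104.0], [4.0, 99.0, 85.0]]
241 271 [[-6.0, 92.0, 115.0], [-1.0, 91.0, 107.0], [5.0, 103.0, 84.0]]
240 270 [[-5.0, 91.0, 121.0], [-1.0, 92.0, 111.0], [4.0, 89.0, 105.0]]
239 269 [[-5.0, 91.0, 124.0], [-1.0, 90.0, 117.0], [4.0, 90.0, 108.0]]
238 268 [[-5.0, 90.0, 129.0], [-0.0, 92.0, 119.0], [4.0, 92.0, 109.0]]
237 268 [[-6.0, 91.0, 131.0], [-2.0, 89.0, 124.0], [3.0, 90.0, 114.0]]
236 267 [[-6.0, 92.0, 132.0], [-2.0, 90.0, 126.0], [3.0, 90.0, 118.0]]
235 266 [[-6.0, 90.0, 139.0], [-1.0, 90.0, 130.0], [3.0, 90.0, 122.0]]
234 265 [[-6.0, 90.0, 143.0], [-1.0, 91.0, 133.0], [3.0, 91.0, 124.0]]
233 264 [[-6.0, 89.0, 148.0], [-1.0, 90.0, 138.0], [3.0, 90.0, 129.0]]
232 264 [[-7.0, 88.0, 151.0], [-2.0, 93.0, 136.0], [2.0, 90.0, 132.0]]
231 263 [[-7.0, 89.0, 154.0], [-2.0, 96.0, 137.0], [2.0, 91.0, 135.0]]
10.225 [-0.12025388  0.8933802  -0.94494576  1.40163621  0.95683458  1.69653837
  0.41902897]
```

View pics/sc3.png

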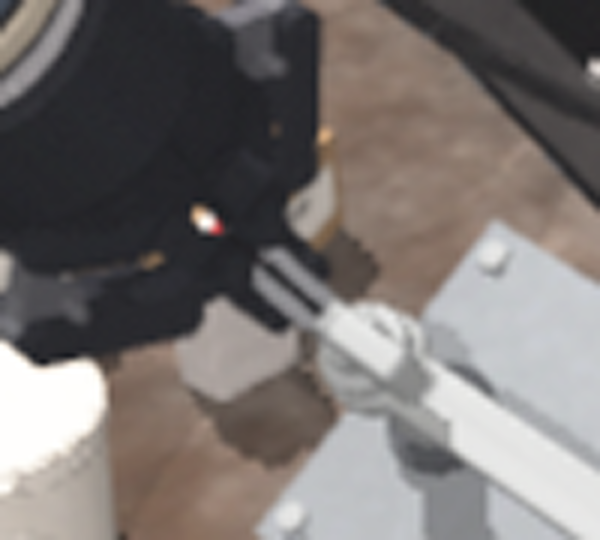

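```bash
cat >> h.py <<'E'
D=37.5   # reported TCP lies this far beyond the real finger tips
def pt(x,y,z): return S+x*X+y*Y+(z-D)*n   # z = real tip height above panel
E
python3 - <<'E'
from station import manip
from h import *
manip.open(); f0=np.array(manip.read_force())
for z in (90,80,72,67):
    manip.line_to(pt(0,100,z),velocity=80); print(z,(np.array(manip.read_force())-f0).round(1))
    if np.linalg.norm(np.array(manip.read_force())-f0)>8: break
else:
    manip.clamp(); print(manip.read_opening(),(np.array(manip.read_force())-f0).round(1),(np.array(manip.read_tool_pos())-pt(0,100,67)).round(2))
p,W=wcloud(manip,"nut3"); print(manip.read_time_s())
E
python3 -c "
import cv2;p=cv2.imread('pics/nut3.png');cv2.imwrite('pics/nut3z.png',cv2.resize(p[180:350,220:420],None,fx=4,fy=3.5,interpolation=2))"
```

```text
90 [-0.2  0.3 -0.5]
80 [-0.1  1.2 -0.4]
72 [-0.1  1.  -0.1]
67 [0.6 0.4 0.2]
10.640240899198444 [ 0.4 -0.4  4.7] [ 0.26 -1.08  1.42]
12.8083
```

View pics/nut3z.png

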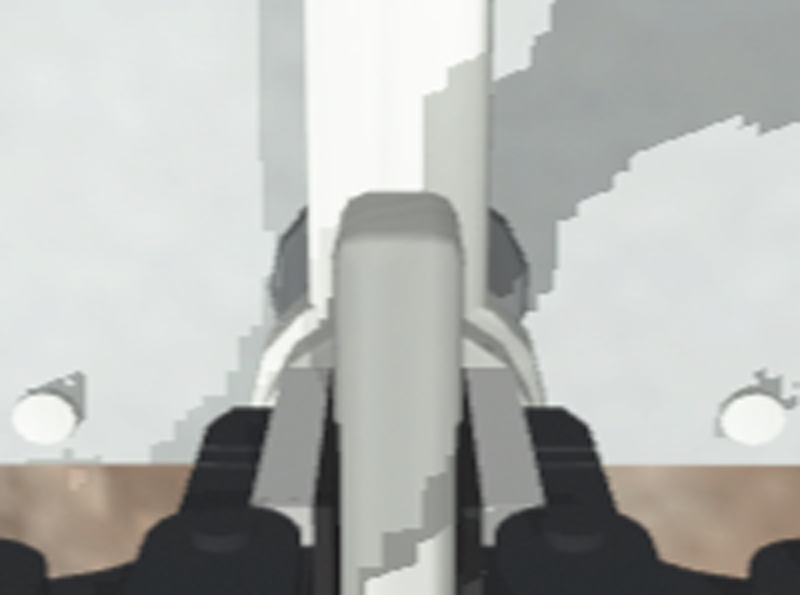

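Run:
```python
from station import manip
from h import *
m0=np.array(manip.read_moment());f0=np.array(manip.read_force())
F=lambda: (np.array(manip.read_force())-f0,(np.array(manip.read_moment())-m0))
for sgn in (1,-1):
    out=[]
    for a in (4,8,12):
        manip.line_to(pt(0,100,67),velocity=100,orientation=tl(180+sgn*a))
        f,m=F(); mm=m@n; q=R.from_rotvec(manip.read_tcp_rot()).as_matrix()[:,0]
        ang=np.degrees(np.arctan2(-q@Y,-q@X)); out.append((sgn*a,round(ang,2),round(mm,2),f.round(1).tolist()))
        if abs(mm)>1.: break
    print(out)
    manip.line_to(pt(0,100,67),velocity=100,orientation=tl(180)); f,m=F(); print("back",(m@n).round(2))
print(manip.read_time_s(),manip.read_opening())
```

```text
[(4, np.float64(3.9), np.float64(-0.11), [0.2, -1.0, -0.4]), (8, np.float64(7.69), np.float64(-1.29), [-0.8, -0.4, -0.8])]
back -0.15
[(-4, np.float64(-3.97), np.float64(-0.04), [-0.0, -0.6, 0.8]), (-8, np.float64(-7.98), np.float64(-0.09), [-0.8, -0.8, 0.8]), (-12, np.float64(-11.97), np.float64(-0.09), [-0.9, -0.8, 0.8])]
back 0.05
14.7083 10.805414012753882
```

Run:
```python
from station import manip
from h import *
m0=np.array(manip.read_moment());f0=np.array(manip.read_force())
F=lambda: (np.array(manip.read_force())-f0,(np.array(manip.read_moment())-m0))
for a in (30,55,76):
    manip.line_to(pt(0,100,67),velocity=100,orientation=tl(180-a))
    f,m=F(); print(a,(m@n).round(2),f.round(1),manip.read_opening())
manip.open(); manip.line_to(pt(0,100,110),velocity=150)
p,W=wcloud(manip,"nut4"); print(manip.read_time_s())
Q=np.stack([(W-S)@X,(W-S)@Y,(W-S)@n],-1).reshape(-1,3)
s=Q[(abs(Q[:,2]-84)<3)&(Q[:,1]>50)&(Q[:,1]<150)&(abs(Q[:,0])<45)]; print(len(s),cv2.minAreaRect(s[:,:2].astype(np.float32)))
```

```text
30 -0.09 [0.9 0.7 0.9] 10.904073505833994
55 -0.09 [-0.5 -0.6  0.4] 10.705491206770459
76 -0.15 [1.2 0.2 1.2] 10.852028618584184
17.675
2749 ((0.22724151611328125, 100.19752502441406), (63.587642669677734, 11.784004211425781), 13.661100387573242)
```

View pics/nut4.png

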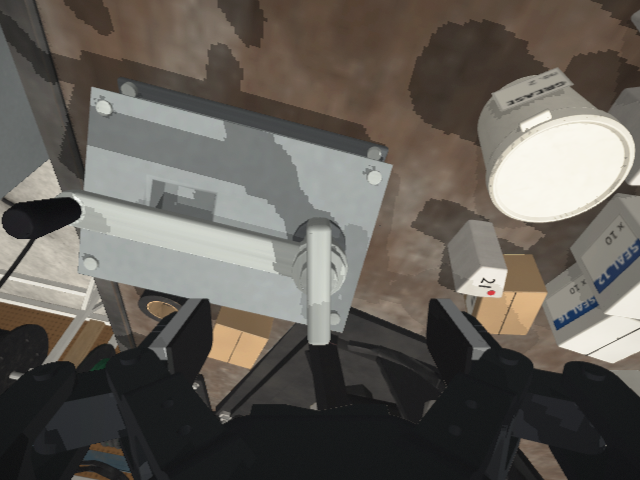

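```bash
cat >> h.py <<'E'
def hd(t,z=58): return pt(-140*np.sin(t),100-140*np.cos(t),z)
def ha(t): return tl(180-np.degrees(t))
E
python3 - <<'E'
from station import manip
from h import *
manip.line_to(hd(0,112),velocity=250,orientation=ha(0))
manip.line_to(hd(0),velocity=120)
f0=np.array(manip.read_force())
manip.clamp(); print(manip.read_opening(),(np.array(manip.read_force())-f0).round(1),manip.read_time_s())
for t in np.linspace(0,1.35,6)[1:]:
    manip.line_to(hd(t),velocity=130,orientation=ha(t)); f=np.array(manip.read_force())-f0; print(t,f.round(1))
    if np.linalg.norm(f)>30: break
p,W=wcloud(manip,"bar5"); print(manip.read_opening(),manip.read_time_s())
E
```

```text
15.131106583902556 [-0.2  0.8  2. ] 20.4
0.27 [2.6 1.6 3.2]
0.54 [3.9 0.4 3.8]
0.81 [4.3 0.8 5.9]
1.08 [4.2 0.2 6.5]
1.35 [3.5 0.6 6.7]
15.097456705135555 22.6583
```

View pics/bar5.png

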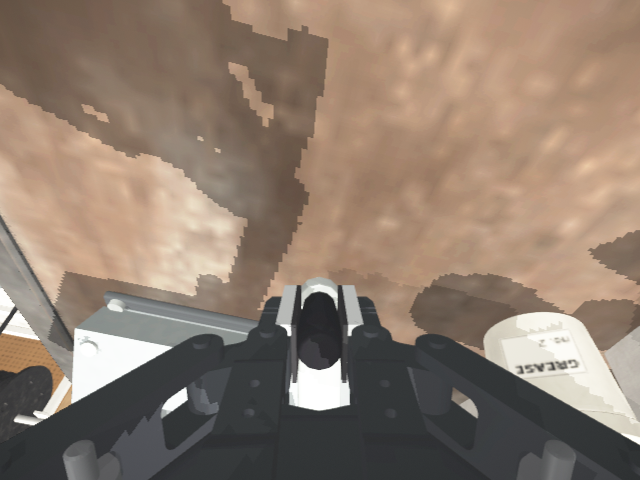

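Run:
```python
from station import manip
from h import *
W=np.load("plug1_W.npy").reshape(-1,3)
s=W[(W[:,2]>40)&(W[:,2]<130)&(W[:,0]>380)&(W[:,0]<530)&(W[:,1]<-190)]
for h in (40,70,90,100):
    k=s[s[:,2]>h]; print(h,len(k),k[:,1].max(),k[np.argsort(-k[:,1])[:3]].round(0).tolist())
manip.open(); manip.line_to(hd(1.35,112),velocity=200)
manip.line_to(pt(0,0,165),velocity=350,orientation=tl(180))
p,W=wcloud(manip,"sock6"); print(manip.read_time_s())
Q=np.stack([(W-S)@X,(W-S)@Y,(W-S)@n],-1)
q=Q.reshape(-1,3); q=q[(abs(q[:,0])<70)&(q[:,1]>-65)&(q[:,1]<70)]
P=q[abs(q[:,2])<4]; c=np.linalg.lstsq(np.c_[P[:,:2],np.ones(len(P))],P[:,2],rcond=None)[0]; print("plane",c,P.shape, np.percentile(P,[.2,99.8],axis=0))
H=q[(q[:,2]<-18)&(q[:,2]>-35)&(abs(q[:,0])<30)&(abs(q[:,1])<35)]; print("floor",cv2.minAreaRect(H[:,:2].astype(np.float32)),np.median(H[:,2]))
H=q[(q[:,2]<-5)&(q[:,2]>-35)&(abs(q[:,0])<30)&(abs(q[:,1])<35)]; print("hole",cv2.minAreaRect(H[:,:2].astype(np.float32)),np.percentile(H,[1,99],axis=0))
```

```text
40 4310 -190.1301782917672 [[449.0, -190.0, 62.0], [447.0, -190.0, 62.0], [448.0, -190.0, 62.0]]
70 3722 -237.82770045220946 [[492.0, -238.0, 74.0], [492.0, -238.0, 71.0], [493.0, -238.0, 71.0]]
90 2843 -239.8349620545912 [[493.0, -240.0, 91.0], [494.0, -240.0, 93.0], [492.0, -240.0, 96.0]]
100 1342 -243.13916259208543 [[492.0, -243.0, 101.0], [493.0, -244.0, 100.0], [489.0, -244.0, 100.0]]
25.3083
plane [-0.00052025 -0.00203656  0.0816758 ] (21644, 3) [[-64.66071874 -64.85606646  -3.15792727]
 [ 64.85302987  69.66028857   3.4553497 ]]
floor ((0.771601676940918, -6.304161071777344), (34.52449417114258, 58.84598159790039), 6.097846984863281) -25.846540671809436
hole ((2.7356767654418945, -5.899101257324219), (36.485782623291016, 55.76484680175781), 0.1709641069173813) [[-15.45753344 -17.98724597 -27.5471389 ]
 [ 15.60469763  21.66584872  -6.32505668]]
```

View pics/sock6.png

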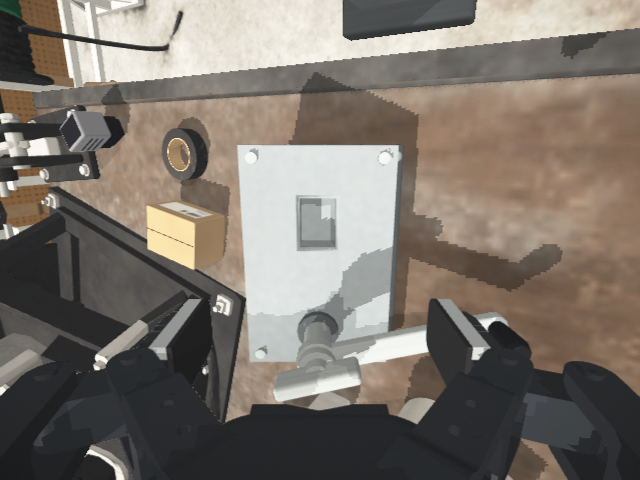

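Run:
```python
from h import *
W=np.load("sock6_W.npy"); Q=np.stack([(W-S)@X,(W-S)@Y,(W-S)@n],-1)
for v in list(range(190,206))+list(range(240,256)): print(v,np.nanmedian(Q[v,305:330],axis=0).round(1).tolist())
for u in list(range(292,304))+list(range(330,343)): print(u,np.nanmedian(Q[205:240,u],axis=0).round(1).tolist())
p=cv2.imread("pics/sock6.png"); cv2.imwrite("pics/sock6z.png",cv2.resize(p[180:265,275:360],None,fx=7,fy=7,interpolation=2))
```

```text
190 [0.9, -28.6, 0.2]
191 [0.9, -27.8, 0.1]
192 [1.3, -27.0, 0.2]
193 [1.3, -26.1, 0.2]
194 [0.9, -25.3, 0.2]
195 [0.9, -24.4, 0.1]
196 [0.9, -23.4, -1.0]
197 [0.9, -22.5, -1.9]
198 [1.0, -17.9, -26.0]
199 [1.0, -17.1, -25.4]
200 [1.0, -16.1, -26.0]
201 [1.0, -15.2, -26.1]
202 [1.0, -14.3, -25.9]
203 [1.0, -13.4, -25.8]
204 [1.0, -12.5, -25.6]
205 [1.1, -11.5, -25.9]
240 [1.1, 21.4, -24.7]
241 [1.1, 21.4, -21.1]
242 [1.1, 21.4, -17.6]
243 [1.1, 21.4, -14.4]
244 [1.0, 21.5, -11.4]
245 [1.0, 21.5, -8.1]
246 [1.0, 21.4, -4.5]
247 [1.0, 21.7, -2.5]
248 [1.9, 22.4, -1.8]
249 [1.0, 23.0, -0.9]
250 [1.0, 23.9, -0.6]
251 [1.4, 24.7, -0.4]
252 [1.0, 25.5, 0.1]
253 [1.0, 26.4, 0.0]
254 [1.0, 27.3, 0.2]
255 [1.0, 28.2, 0.1]
292 [22.3, -1.3, 0.1]
293 [21.4, -1.5, 0.0]
294 [20.6, -1.4, 0.2]
295 [19.7, -1.1, 0.1]
296 [18.8, -1.5, 0.0]
297 [18.0, -1.3, -0.4]
298 [17.3, -0.4, -1.1]
299 [16.4, -1.1, -1.9]
300 [15.6, -0.7, -3.6]
301 [15.6, 2.9, -19.3]
302 [15.0, 4.4, -25.7]
303 [14.1, 4.2, -25.9]
330 [-11.0, 4.2, -25.9]
331 [-11.9, 4.4, -26.0]
332 [-12.8, 4.6, -25.9]
333 [-13.8, 4.6, -25.9]
334 [-14.7, 4.5, -25.7]
335 [-15.4, 3.8, -22.4]
336 [-15.5, -0.6, -3.4]
337 [-16.2, -0.9, -1.8]
338 [-17.1, -0.9, -1.4]
339 [-17.9, -1.0, -0.2]
340 [-18.7, -1.0, 0.1]
341 [-19.5, -1.4, -0.0]
342 [-20.4, -1.9, 0.1]
```

View pics/sock6z.png

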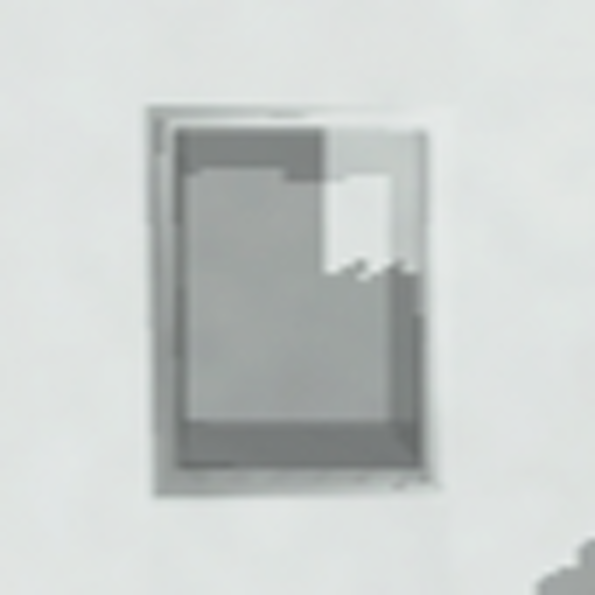

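Run:
```python
from station import manip
from h import *
P=np.array([452.7,-165.0]); o=dn(27.6)
manip.reach([*P,140-D],o)
# recheck plug from here
p,W=wcloud(manip,"plug7"); s=W.reshape(-1,3); s=s[(abs(s[:,0]-452)<45)&(abs(s[:,1]+165)<45)&(s[:,2]>58)&(s[:,2]<66)]
print(len(s),cv2.minAreaRect(s[:,:2].astype(np.float32)))
f0=np.array(manip.read_force())
for z in (70,45,30):
    manip.line_to([*P,z-D],velocity=100); print(z,(np.array(manip.read_force())-f0).round(1))
manip.clamp(); print(manip.read_opening(),np.array(manip.read_tool_pos())-[*P,30-D],(np.array(manip.read_force())-f0).round(1))
p,W=wcloud(manip,"plug8"); print(manip.read_time_s())
```

```text
4123 ((452.27606201171875, -164.61538696289062), (36.064353942871094, 47.82326126098633), 27.587383270263672)
70 [-0.9 -0.3  0.5]
45 [-0.6 -0.5  0.1]
30 [-0.8  0.3  0.1]
35.150599909471794 [ 0.21057038 -0.16362112  0.39600717] [-2.1 -0.8  5. ]
29.2167
```

View pics/plug8.png

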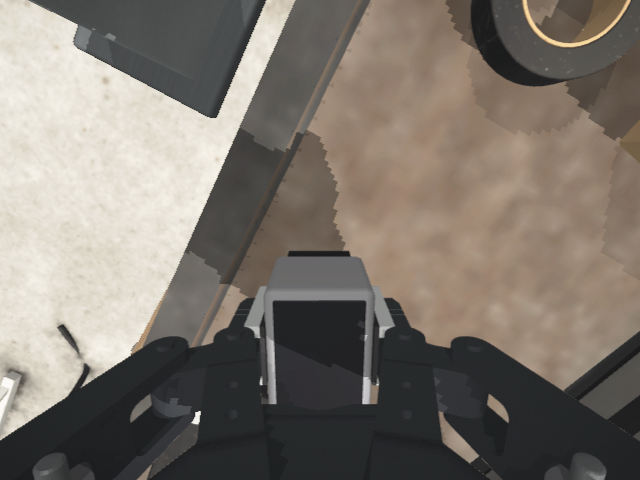

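View pics/plug7.png

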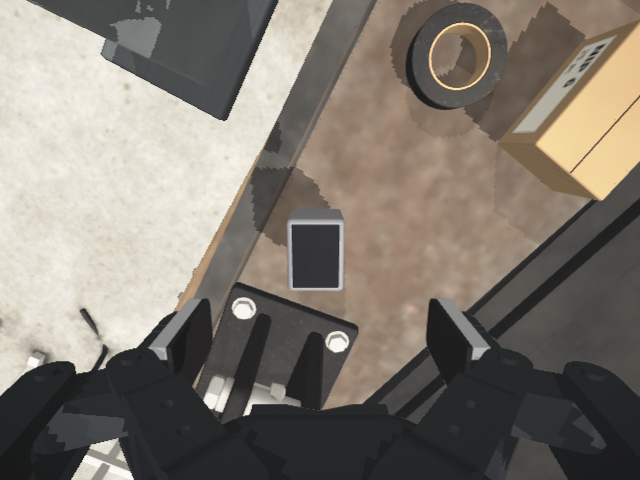

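Run:
```python
from station import manip
from h import *
p=np.array(manip.read_tool_pos())
manip.line_to([p[0],p[1],190-D],velocity=250)
manip.reach(pt(0,.5,85),tl(180))
manip.line_to(pt(0,.5,45),velocity=120); manip.hold(.2)
f0=np.array(manip.read_force()); wcloud(manip,"ins9"); sc,_=manip.snapshot("scene"); cv2.imwrite("pics/ins9s.png",cv2.resize(sc[200:350,200:370,::-1],None,fx=4,fy=4,interpolation=2))
print(manip.read_opening(),manip.read_time_s())
for z in (34,30,27,24,20,16,12,9,7):
    manip.line_to(pt(0,.5,z),velocity=60); f=np.array(manip.read_force())-f0
    print(z,"n %.1f X %.1f Y %.1f"%(f@n,f@X,f@Y),((np.array(manip.read_tool_pos())-pt(0,.5,z))@np.c_[X,Y,n]).round(1))
    if np.linalg.norm(f)>25: break
print(manip.read_time_s())
```

```text
35.33092689221192 32.3917
34 n 0.9 X -0.9 Y 1.5 [ 0.3 -0.2 -0.8]
30 n 0.1 X -1.2 Y 0.9 [ 0.1 -0.1 -0.3]
27 n 0.3 X -1.9 Y 1.4 [ 0.1 -0.  -0.2]
24 n 0.1 X 0.0 Y 1.2 [ 0.1 -0.  -0.3]
20 n 0.3 X -0.2 Y 0.8 [ 0.1 -0.1 -0.4]
16 n -0.1 X 0.4 Y 1.5 [ 0.  -0.1 -0.4]
12 n 0.0 X -1.0 Y 0.9 [ 0.  -0.1 -0.4]
9 n 0.6 X -0.2 Y 1.1 [-0.  -0.  -0.2]
7 n 0.4 X -0.7 Y 1.0 [-0.  -0.  -0.2]
34.725
```

View pics/ins9.png

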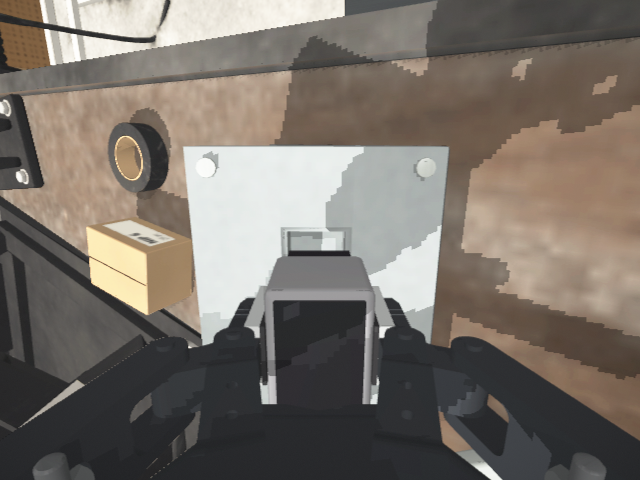

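Slid in with no resistance. Press on until the head seats.

Run:
```python
from station import manip
from h import *
f0=np.array(manip.read_force())
for z in (6,5,4,3,2):
    manip.line_to(pt(0,.5,z),velocity=30); f=np.array(manip.read_force())-f0
    print(z,"n %.1f X %.1f Y %.1f"%(f@n,f@X,f@Y),((np.array(manip.read_tool_pos())-pt(0,.5,z))@np.c_[X,Y,n]).round(1))
    if f@n>15: break
manip.hold(.2)
manip.open(); manip.line_to(pt(0,.5,110),velocity=200)
manip.line_to(pt(0,0,165),velocity=200)
p,W=wcloud(manip,"home10"); print(manip.read_time_s())
Q=np.stack([(W-S)@X,(W-S)@Y,(W-S)@n],-1).reshape(-1,3)
s=Q[(abs(Q[:,0])<30)&(abs(Q[:,1])<35)&(Q[:,2]>30)&(Q[:,2]<70)]
c=np.linalg.lstsq(np.c_[s[:,:2],np.ones(len(s))],s[:,2],rcond=None)[0]
print("top",np.median(s[:,2]),c,cv2.minAreaRect(s[:,:2].astype(np.float32)))
```

```text
6 n 0.7 X 0.4 Y -0.1 [ 0.  -0.  -0.1]
5 n 2.8 X 0.9 Y 0.1 [-0.1  0.1  0.7]
4 n 8.0 X 1.9 Y -1.3 [-0.1  0.1  1.7]
3 n 11.4 X 3.5 Y -1.6 [-0.1  0.1  2.6]
2 n 14.5 X 5.4 Y -2.5 [-0.2  0.2  3.6]
37.8917
top 38.083093699048945 [-1.56751166e-03  1.04124762e-02  3.79398049e+01] ((-1.2774791717529297, 0.9409732818603516), (47.595340728759766, 36.13984298706055), 89.76068878173828)
```

View pics/home10.png

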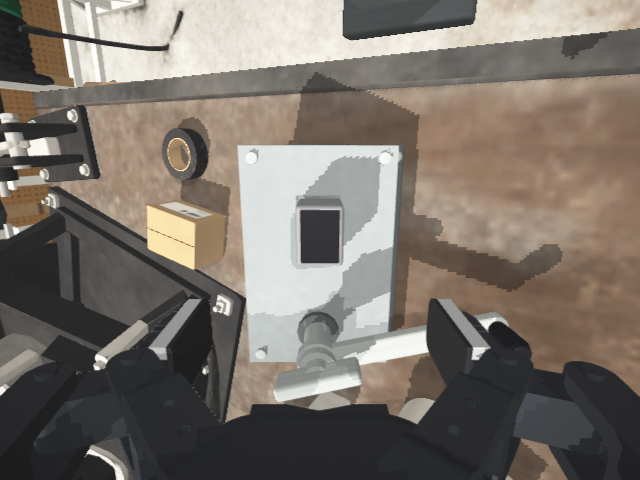

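Run:
```python
from station import manip
from h import *
manip.line_to(hd(1.35,112),velocity=300,orientation=ha(1.35))
manip.line_to(hd(1.35),velocity=120)
manip.clamp(); f0=np.array(manip.read_force()); print(manip.read_opening())
for t in (1.08,.81,.54,.27,.08,.03,0,-.01,-.02,-.03):
    manip.line_to(hd(t),velocity=100 if t>.05 else 30,orientation=ha(t)); f=np.array(manip.read_force())-f0
    e=np.array(manip.read_tool_pos())-hd(t); print(t,"n %.1f X %.1f Y %.1f"%(f@n,f@X,f@Y),(e@np.c_[X,Y,n]).round(1))
    if t<.05 and f@X<-10: break
manip.hold(.2); manip.open(); manip.line_to(hd(0,120),velocity=150); manip.line_to(pt(0,60,240),velocity=250,orientation=tl(180))
p,W=wcloud(manip,"fin11"); sc,_=manip.snapshot("scene"); cv2.imwrite("pics/fin11s.png",sc[:,:,::-1]); print(manip.read_time_s())
for t in ("pot","carton","tape"): print(t,[(r["position"],r["score"]) for r in manip.spot_in("scene",t)][:1])
Q=np.stack([(W-S)@X,(W-S)@Y,(W-S)@n],-1).reshape(-1,3)
Q=Q[(abs(Q[:,0])<90)&(Q[:,1]>-90)&(Q[:,1]<160)]
for nm,m in [("bar",(abs(Q[:,2]-53)<3)&(Q[:,1]<60)&(Q[:,1]>-20)&(abs(Q[:,0])<30)),("blade",(abs(Q[:,2]-84)<3)&(Q[:,1]>40)&(abs(Q[:,0])<45)),("handle",(Q[:,2]>80)&(Q[:,1]<0)&(abs(Q[:,0])<30)),("head",(abs(Q[:,2]-38)<4)&(abs(Q[:,0])<30)&(abs(Q[:,1])<35))]:
    s=Q[m]; print(nm,len(s),s.mean(0),cv2.minAreaRect(s[:,:2].astype(np.float32)),np.median(s[:,2]))
```

```text
15.6654445195845
1.08 n 0.9 X 1.0 Y -0.4 [-0.4  0.2  0.6]
0.81 n 3.5 X -1.0 Y -1.5 [-0.8  0.1  0.6]
0.54 n 4.3 X -0.9 Y -2.6 [-0.9 -0.4  0.6]
0.27 n 4.2 X 0.5 Y -5.0 [-0.8 -1.   0.5]
0.08 n 5.9 X 1.6 Y -5.7 [-0.6 -1.5  0.6]
0.03 n 5.3 X 1.5 Y -6.3 [-0.7 -1.6  0.6]
0 n 5.3 X 1.1 Y -7.4 [-0.7 -1.7  0.6]
-0.01 n 6.3 X 1.9 Y -6.2 [-0.8 -1.7  0.6]
-0.02 n 5.5 X -0.6 Y -6.3 [-1.5 -1.7  0.6]
-0.03 n 4.3 X -3.3 Y -5.2 [-2.8 -1.7  0.6]
46.9083
pot [([726.1, 323.9, 66.2], 0.98)]
carton [([562.2, 7.2, 45.7], 0.58)]
tape [([476.4, -4.5, 18.6], 0.78)]
bar 2071 [-4.06626646 18.7811962  52.99697996] ((-4.04688835144043, 20.164722442626953), (80.5694808959961, 20.019887924194336), 86.95128631591797) 53.040821324795
blade 908 [8.91840710e-02 9.91530420e+01 8.31030454e+01] ((0.4210681915283203, 99.68315887451172), (63.540313720703125, 12.067870140075684), 13.912363052368164) 83.17656156186743
handle 455 [ -7.06833935 -39.3134743   87.96156283] ((-7.225187301635742, -39.631446838378906), (16.697912216186523, 17.51011085510254), 1.2413675785064697) 88.58719374598226
head 861 [ 4.0237249   0.59498441 37.7575605 ] ((-1.6046838760375977, 1.1245193481445312), (47.36995315551758, 35.39691925048828), 89.18572235107422) 37.87913503353927
```

View pics/fin11.png

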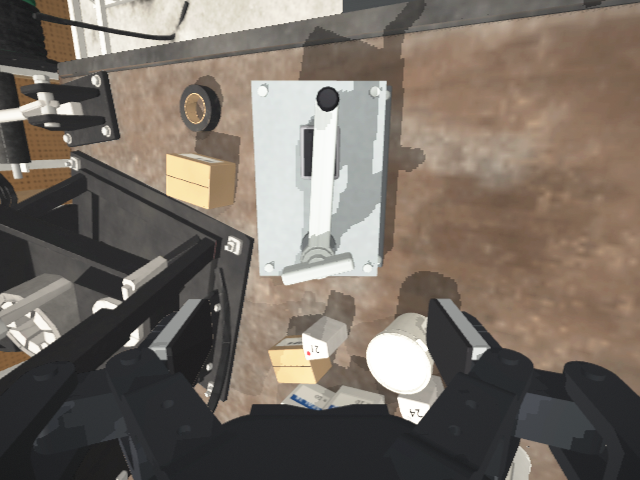

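View pics/fin11s.png

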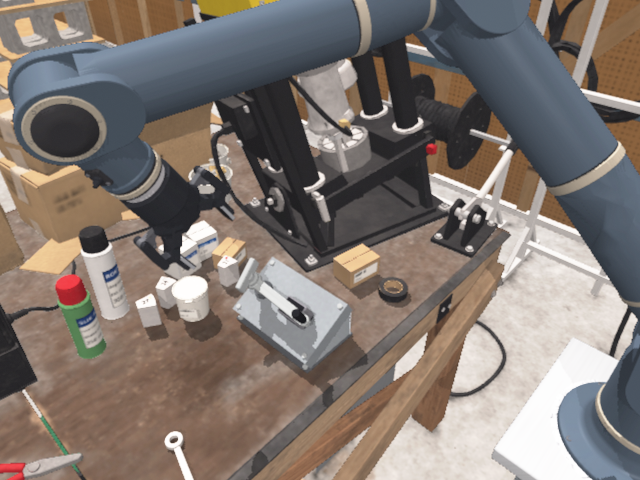

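Run:
```python
from station import manip
from h import *
manip.clamp()
manip.line_to(pt(-50,-40,110),velocity=300)
manip.line_to(pt(-50,-40,65),velocity=150)
f0=np.array(manip.read_force())
for x in (-36,-32,-29,-27,-25,-23,-21,-19,-17,-15):
    manip.line_to(pt(x,-40,65),velocity=40); f=np.array(manip.read_force())-f0
    e=np.array(manip.read_tool_pos())-pt(x,-40,65); print(x,"X %.1f Y %.1f"%(f@X,f@Y),(e@np.c_[X,Y,n]).round(1))
    if f@X<-7: break
manip.line_to(pt(-50,-40,65),velocity=100)
manip.line_to(pt(-50,-40,120),velocity=200); manip.line_to(pt(0,60,240),velocity=250)
p,W=wcloud(manip,"fin12"); print(manip.read_time_s())
Q=np.stack([(W-S)@X,(W-S)@Y,(W-S)@n],-1).reshape(-1,3)
Q=Q[(abs(Q[:,0])<90)&(Q[:,1]>-90)&(Q[:,1]<160)]
for nm,m in [("bar",(abs(Q[:,2]-53)<3)&(Q[:,1]<60)&(Q[:,1]>-20)&(abs(Q[:,0])<30)),("handle",(Q[:,2]>80)&(Q[:,1]<0)&(abs(Q[:,0])<30)),("blade",(abs(Q[:,2]-84)<3)&(Q[:,1]>40)&(abs(Q[:,0])<45))]:
    s=Q[m]; print(nm,len(s),s.mean(0),cv2.minAreaRect(s[:,:2].astype(np.float32)))
```

```text
-36 X -0.2 Y 0.6 [0.3 0.2 0.3]
-32 X -0.7 Y -0.1 [ 0.2  0.1 -0. ]
-29 X -1.7 Y 0.1 [0.1 0.  0. ]
-27 X -1.2 Y -0.8 [-0.1 -0.1 -0. ]
-25 X -1.2 Y 0.0 [ 0.1 -0.1  0. ]
-23 X -1.0 Y 0.6 [0.2 0.  0. ]
-21 X -2.6 Y -0.5 [-0.2 -0.1  0.1]
-19 X -8.3 Y 0.9 [-2.  -0.1  0.2]
52.9917
bar 2074 [ 0.1539748  18.62068168 52.97099243] ((0.37692737579345703, 20.069902420043945), (19.793445587158203, 79.58794403076172), 0.5099397301673889)
handle 454 [ 6.75923364e-02 -3.94852971e+01  8.79839769e+01] ((0.0694427490234375, -39.7700309753418), (17.064851760864258, 17.052501678466797), 42.608421325683594)
blade 916 [ 0.10799178 99.06257435 83.13061264] ((0.3090553283691406, 99.47551727294922), (63.545352935791016, 11.759749412536621), 13.771051406860352)
```

View pics/fin12.png

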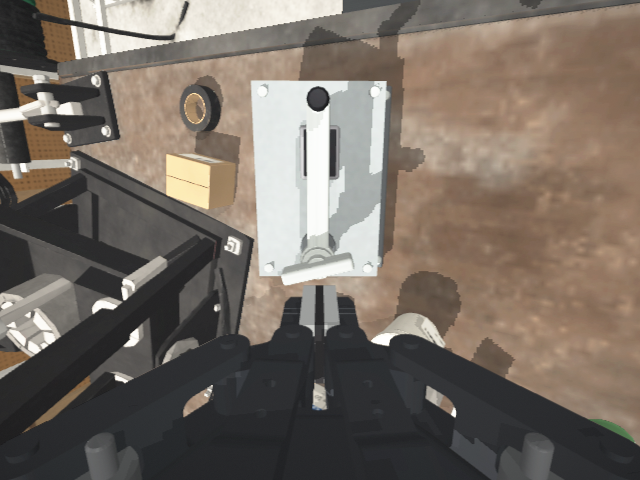

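The bar is at its stop: the handle is at x ≈ 0.07 mm and the push met a stop. The picture shows the handle at (318, 98), the plug under the bar at (320, 152) and the nut turned at (318, 268).

Run:
```python
from station import manip
print(manip.read_time_s()); manip.hand_in()
```

```text
52.9917
the job is handed in; nothing more can be done
```

The job is done and handed in at 53.0 s of the 72 s allowed.

- **Nut:** Turning counter-clockwise stopped hard at under 8° (1.3 N m). Clockwise it turned freely, so I loosened it about 76° (more than a fifth of a turn). It still measures there at the end.
- **Bar and plug:** I swung the bar open to 1.35 rad, then plugged the block in with almost no resistance until the head met the panel. The head's top measured 38.1 mm out from the panel, which is fully home.
- **Bar back at its stop:** My first swing back ended about 0.05 rad short once I let go. I pushed the handle with shut fingers until it met its stop at about 8 N. The last picture puts the handle within 0.1 mm of the shut line and the bar within about 0.5°.
- **Tool frame disagreement:** The real fingertips sit about 37 mm short of where the stated TCP says they are. My first grip on the nut therefore closed on air. I measured the offset from two cameras and corrected for it from then on.
- **Bystanders:** The last check of the pot, carton and tape, before the final push, put each within about 3 mm of its first reading. That is inside the detector's error, and the last picture shows nothing disturbed. The gripper was clear of everything at hand-in.

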